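Pin the painting down with the hold-down bar

ROBOT

A 6-joint arm with a two-finger parallel gripper is mounted at the origin on the work surface. World frame = base frame: x ahead of the robot, y to its left, z up, the work surface at z = 0. Lengths are in mm, angles in rad, forces in N, time in s.
With the tool pointing down it reaches from about 275 to 1000 mm from the base axis. Payload 8.4 kg.
Tool frame: the origin (TCP) lies at the very end of the fingers, on their centre line; the grasp point (between the pads) lies 19 mm behind it; z points along the fingers, y is the direction in which the jaws open and shut (so a half turn about z gives the same grasp; the last joint's range is limited). The gripper opens to 85 mm and grips with 20 to 120 N. Pads are 22 mm wide; open, the fingers measure 114 mm over their backs; the gripper's body (76 mm by 85 mm) begins 54 mm behind the grasp point. The pads swing forward as they close: fully open they stand 13 mm farther back than shut.
Start: joints at [1.17, 0.353, 1.633, -0, 1.155, -0.002], TCP at [242.694, 575.958, 205.481] pointing down, gripper open.
Joint ranges: [-2.63, 2.63], [-0.92, 2.1], [0.06, 2.66], [-1.3, 4.44], [0, 2.69], [-3.02, 3.02]. Speed limits (rad/s): [2.22, 2.22, 2.79, 3.14, 3.14, 3.14].

INTERFACE

Orientations are given as [roll, pitch, yaw] about the fixed x, y, z axes, in that order (R = Rz(yaw) Ry(pitch) Rx(roll)).
In Python, from rig import sense, grab_frame, get_calibration, sign_off, boxes_of, trace gives the robot as it stands.
- The arm moves only by the tool servo_tool, never from a script. Its argument "rows" is a list of rows, each a list of 3 entries, a list of its own where there are three numbers: the finger opening in mm, from 0 to 85.4, then the shift along the tool's x, y, z in mm, then the turn, a rotation vector about the tool's x, y, z in degrees. A call has 1 to 8 rows; each row shifts and turns the commanded pose from where the row before left it, along the tool's axes as they then stand; what a row does not reach is not made up. A row lasts 1/8 s, in which the tool goes at most 62.5 mm and 10.7 degrees, less where a joint would pass 70% of its speed; a pose out of reach is approached as far as the arm can. A call is refused whole if a number of a shift passes 62.5 or a number of a turn 10.7, either way. A call with a gripper value outside its range is refused whole. The fingers move at their own pace and stop on an object; "force" is the grip in N (left out, the last holds). Time passes only in rows, so rows that do not move let the fingers close. It gives the time, the measured TCP pose, the force and the opening at its end, in the units of the state.
- sense(): the state, without advancing time (a new reading comes with each control period).
- grab_frame(name): name is "scene" or "top" or "wrist"; returns the picture (384x512x3 uint8, blue, green, red); there is no depth.
- get_calibration(name): a dict with "intrinsics" (3x3 intrinsics, pixels), "world_to_cam" (4x4, takes a point from world to camera coordinates). Camera axes: x right, y down, z forward; pixel columns grow to the right and rows downward; lengths in mm; the calibration is good to about 2 mm. A picture is of the moment at which its call begins: read the wrist's pose just before it. get_calibration takes no time and is no camera call; for the wrist camera it gives the pose at the moment of the call.
- sign_off(): hands the job in, once; it reports no verdict.
Trained networks look in the newest picture that a camera, given by its name, has taken for a name from the list of things; names that differ only in an ending like _2 or _b are one class to them, and where a whole thing is asked for, a point or a joint stands for the part that bears it (a point fixed in the world has none). Each returns a list of dicts, best first, with "conf" (0 to 1); they miss things now and then, are a little off and sometimes report something else, mostly with a low value. They report only what shows in the picture. A call takes as long as a camera call. They do not tell look-alikes from the thing itself.
- boxes_of(camera, thing): "centre" ([x, y, z] in mm, in the coordinates of the camera as it stood for that picture, good to about 4 mm: the middle of the surface that is visible of it).
- trace(camera, thing): "mask" (384x512 bool, what is visible of it).
The state is a dict: "clock": time; "qpos": joint angles; "qvel": joint speeds; "joint_efforts": joint torques, N m; "eef_pos": TCP position; "tcp_rot": TCP orientation; "contact_force": force on the tool from outside, world axes, zero at the start; "wrist_torque": the same for the moment, N m; "opening": opening from 0.0 (shut) to 1.0 (fully open).
Only numpy, scipy, OpenCV 4.12 (cv2) and the standard library are available. Lean on these libraries where they do the work, as an engineer would, in place of code of your own. Each camera call takes 0.05 s, during which the arm holds its last target. There are 200 camera calls.

TASK

Pin the painting down: take the loose aluminium hold-down bar and fit it over the two steel pins at the far edge of the painting board, sliding it lightly along the pin tips until you feel both holes drop over them, and leave it lying flush on the board, released. Be gentle, never force the bar against the board or pins, and leave the black lid, the paint cup and the paint tube where they are.

Things in the scene. Friction and masses are not known exactly. Their poses are not given: they have to be found in the camera images.
- bar: Loose flat aluminium plate 56 (x) x 170 (y) x 6 mm, about 0.2 kg, lying on the table. Origin: centre of its underside; y along its length, z up. Two round through holes, 11 mm in diameter, at y = +60 and -60 mm, x = 0. On its middle an upright black grip 18 mm thick (x) x 56 mm long (y), 6 to 46 mm above the underside. Either end may go on either pin.
- grip (a point): Point inside the bar's black grip, 34 mm above the plate's underside, on the bar's centre line: where to pinch it, from above, across its 18 mm thickness (the bar's x).
- board: Plywood painting board 200 (x) x 260 (y) x 20 mm, fixed to the table, black paper on it. Origin: centre of its underside; z up. An 18 mm wide groove runs parallel to its y at x = +49 mm; in it a rigidly clamped steel rail bears two upright pins 9 mm in diameter (flat tips, chamfered to 7 mm), 120 mm apart along the groove, standing 9 mm above the board's flat upper face.
- groove (a point): Middle of the groove at the height of the board's upper face; x across the groove (away from the paper), y along it, z up. The pins stand on this y axis at y = c+60 and c-60 mm; c is different each time, from -15 to +15 mm, and is not measured: find it by feel (or sight). Bar's underside 9 mm above this point: riding on the tips; 0 mm: flush.
- lid: Bystander: round black plastic paint lid, 124 mm in diameter, 36 mm high. Origin: centre of its underside.
- paintcup: Bystander: small white open paint cup, 54 mm across, 42 mm high. Origin: centre of its underside.
- tube: Bystander: white paint tube 32 mm thick lying along its x, about 125 mm long. Origin: on the table under the tube's middle.
There are look-alikes about, which are no part of the job. What is shaped like the bar but brown or green is not meant.

How it is judged:
By the outcome, as a careful person would: the job done as asked, in the order asked, and still so for the second after the job is handed in, with the robot touching nothing.
It also fails if it takes over 61 s, if anything falls off the work surface, if the arm or the gripper's body presses on something with over 40 N, if the wrist force passes 120 N, or if a joint passes its speed limit or range.

## Working session

There is one attempt and no reset: what is moved stays moved. The work goes in short steps, Python scripts to look and compute and a tool call to move; the robot and the scene stay as the last step left them, time stands still between calls to the robot, and variables do not carry over. Pictures are saved under pics/ and viewed, about 8 in all and at most 12, crops included, and the job is handed in when it is done.

Besides the shell and the picture viewer there is one more tool, called after ">>>" by a JSON object that holds its "fn" and its "kwargs", one argument or row to a line. servo_tool: Moves the arm, as the interface text tells. Its arguments: {"type":"object","properties":{"rows":{"type":"array","items":{"type":"array"}},"force":{"type":"number"}},"required":["rows"]}

```bash
mkdir -p pics; ls
cat > h.py <<'E'
import numpy as np,cv2
from rig import *
def w(cam,p,T=None):
    T=get_calibration(cam)["world_to_cam"] if T is None else T
    return (np.linalg.inv(np.array(T))@np.r_[p,1])[:3]
def pix(cam,p):
    c=get_calibration(cam);q=(np.array(c["world_to_cam"])@np.r_[p,1])[:3];q=np.array(c["intrinsics"])@q;return q[:2]/q[2]
def ray(cam,uv,z):
    c=get_calibration(cam);T=np.linalg.inv(np.array(c["world_to_cam"]));d=T[:3,:3]@np.linalg.inv(np.array(c["intrinsics"]))@np.r_[uv,1];o=T[:3,3]
    return o+d*(z-o[2])/d[2]
E
python3 - <<'E'
from h import *
s=sense();print(s)
ims=[]
for c in("scene","top"):
    im=grab_frame(c);ims.append(im)
    for t in("bar","grip","board","groove","lid","paintcup","tube"):
        if c=="scene" and t in("lid","paintcup","tube"):continue
        for b in boxes_of(c,t)[:4]:print(c,t,round(b["conf"],2),w(c,b["centre"]).round(),pix(c,w(c,b["centre"])).round())
cv2.imwrite("pics/a.png",cv2.resize(np.vstack(ims),None,fx=.78,fy=.78))
cv2.imwrite("pics/a1.png",ims[0]);cv2.imwrite("pics/a2.png",cv2.resize(ims[1],(800,600)))
E
```

```text
pics
{'clock': 0.0, 'qpos': array([ 1.16960327e+00,  3.53687143e-01,  1.63416227e+00, -1.86266176e-05,
        1.15518116e+00, -2.43148937e-03]), 'qvel': array([-0.00012907,  0.00017645, -0.00197281, -0.0019462 , -0.00041823,
       -0.00033694]), 'joint_efforts': array([-4.00579120e-05, -6.05241466e+01, -3.42060363e+01,  8.15049276e-06,
        9.39961028e-03,  3.76775245e-05]), 'eef_pos': array([242.49183048, 575.46969262, 204.72531153]), 'tcp_rot': array([-3.14015470e+00,  1.35337480e-05,  2.74283863e+00]), 'contact_force': array([ 0.54568806,  0.5399442 , -0.72508902]), 'wrist_torque': array([-0.01769306, -0.02009868,  0.04723946]), 'opening': 0.9980721433838016}
scene bar 0.95 [764. 324.   6.] [394. 245.]
scene bar 0.85 [453. 370.   5.] [367. 133.]
scene bar 0.69 [551. 168.   6.] [292. 173.]
scene bar 0.67 [388. 162.   6.] [277. 125.]
scene grip 0.84 [552. 170.   6.] [293. 174.]
scene grip 0.76 [765. 317.   4.] [391. 246.]
scene grip 0.7 [451. 375.  13.] [369. 130.]
scene grip 0.69 [387. 165.   6.] [277. 124.]
scene board 0.83 [ 529. -190.   19.] [126. 182.]
scene groove 0.36 [761. 152.  29.] [307. 250.]
top bar 0.96 [738. 317.   9.] [155. 115.]
top bar 0.89 [371. 169.   1.] [221. 282.]
top bar 0.82 [542. 168.   9.] [221. 204.]
top bar 0.73 [758.  11.  16.] [294. 105.]
top grip 0.8 [540. 166.   8.] [222. 205.]
top grip 0.69 [365. 167.   6.] [221. 285.]
top grip 0.67 [440. 383.   4.] [124. 250.]
top grip 0.56 [742. 318.   9.] [155. 113.]
top board 0.74 [ 511. -190.   21.] [387. 219.]
top groove 0.6 [ 517. -192.   21.] [388. 216.]
top lid 0.97 [ 760. -159.   41.] [375. 102.]
top paintcup 0.69 [758.   9.  14.] [294. 106.]
top tube 0.6 [748. 148.  28.] [231. 108.]
```

View pics/a2.png

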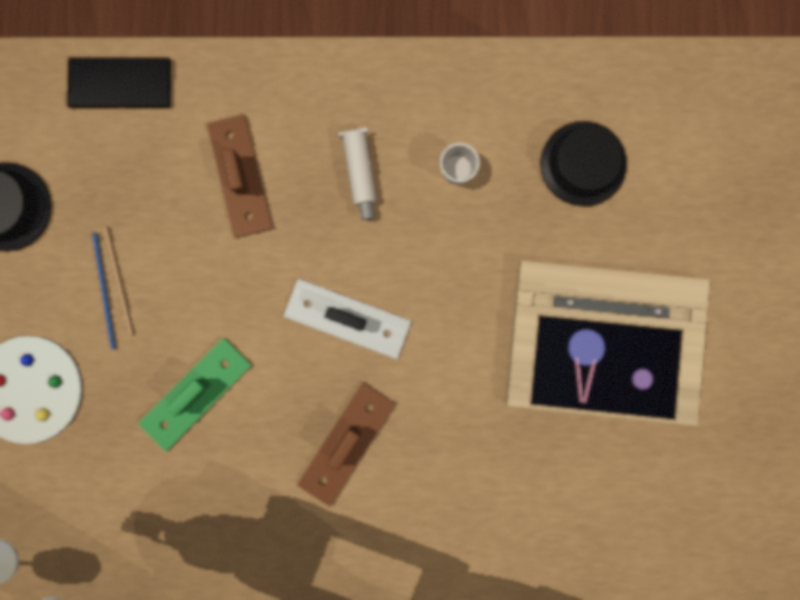

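View pics/a1.png

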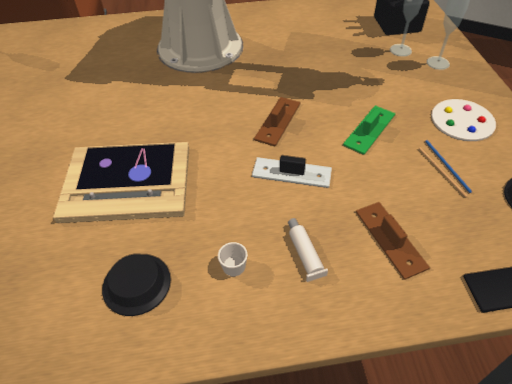

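The top view shows the silver bar with black grip at (347,319), and the board at right with its rail pins near (570,301) and (657,311) (in the 800x600 picture). The scene view agrees: bar at (293,172), board at (125,180). The brown and green ones are look-alikes.

```bash
cat >> h.py <<'E'
def plan(p,yaw,n,s=None):
    "n equal rows to the world TCP p, yaw(deg), tool down; shift taken in the row-start frame"
    s=s or sense();y0=np.degrees(s["tcp_rot"][2]);dy=(yaw-y0+180)%360-180
    d=(np.array(p)-s["eef_pos"])/n;y=np.radians(y0)
    for i in range(n):
        a=np.radians(y0+dy*i/n);print([round(d[0]*np.cos(a)+d[1]*np.sin(a),1),round(d[0]*np.sin(a)-d[1]*np.cos(a),1),round(-d[2],1)],[0,0,round(-dy/n,2)])
E
python3 - <<'E'
from h import *
k=512/800
for z,l in((6,[(307,303),(388,334)]),(29,[(570,301),(657,311)]),(20,[(522,262),(709,278),(509,405),(697,423)])):
    P=[ray("top",np.array(q)*k,z) for q in l];print([p.round(1) for p in P],np.linalg.norm(P[0]-P[1]).round(1),np.degrees(np.arctan2(*(P[0]-P[1])[:2])).round(1))
s=sense();c=np.linalg.inv(np.array(get_calibration("wrist")["world_to_cam"]));print(c.round(2),get_calibration("wrist")["intrinsics"])
plan([545,169,200],69,12)
E
```

```text
[array([563.1, 223.9,   6. ]), array([520.1, 109.3,   6. ])] 122.4 20.6
[array([ 567.2, -139.9,   29. ]), array([ 554.1, -258.1,   29. ])] 118.9 6.3
[array([621.2, -76.4,  20. ]), array([ 600.1, -333.7,   20. ]), array([424.1, -57.9,  20. ]), array([ 401.5, -314.3,   20. ])] 258.2 4.7
[[ 3.9000e-01  8.9000e-01  2.5000e-01  1.8063e+02]
 [ 9.2000e-01 -3.7000e-01 -1.0000e-01  6.0221e+02]
 [-0.0000e+00  2.7000e-01 -9.6000e-01  3.7490e+02]
 [ 0.0000e+00  0.0000e+00  0.0000e+00  1.0000e+00]] [[291.94436029   0.         253.369901  ]
 [  0.         291.94436029 190.02394367]
 [  0.           0.           1.        ]]
[np.float64(-36.4), np.float64(-21.5), np.float64(0.5)] [0, 0, np.float64(7.35)]
[np.float64(-38.8), np.float64(-16.6), np.float64(0.5)] [0, 0, np.float64(7.35)]
[np.float64(-40.6), np.float64(-11.5), np.float64(0.5)] [0, 0, np.float64(7.35)]
[np.float64(-41.8), np.float64(-6.2), np.float64(0.5)] [0, 0, np.float64(7.35)]
[np.float64(-42.2), np.float64(-0.9), np.float64(0.5)] [0, 0, np.float64(7.35)]
[np.float64(-42.0), np.float64(4.6), np.float64(0.5)] [0, 0, np.float64(7.35)]
[np.float64(-41.1), np.float64(9.9), np.float64(0.5)] [0, 0, np.float64(7.35)]
[np.float64(-39.5), np.float64(15.1), np.float64(0.5)] [0, 0, np.float64(7.35)]
[np.float64(-37.2), np.float64(20.0), np.float64(0.5)] [0, 0, np.float64(7.35)]
[np.float64(-34.4), np.float64(24.6), np.float64(0.5)] [0, 0, np.float64(7.35)]
[np.float64(-30.9), np.float64(28.8), np.float64(0.5)] [0, 0, np.float64(7.35)]
[np.float64(-27.0), np.float64(32.5), np.float64(0.5)] [0, 0, np.float64(7.35)]
```

>>> {"fn": "servo_tool", "kwargs": {
  "rows": [
    [85,[-36.4,-21.5,0],[0,0,7.35]],
    [85,[-38.8,-16.6,0],[0,0,7.35]],
    [85,[-40.6,-11.5,0],[0,0,7.35]],
    [85,[-41.8,-6.2,0],[0,0,7.35]],
    [85,[-42.2,-0.9,0],[0,0,7.35]],
    [85,[-42,4.6,0],[0,0,7.35]],
    [85,[-41.1,9.9,0],[0,0,7.35]],
    [85,[-39.5,15.1,0],[0,0,7.35]]
  ]
}}

```text
clock: 1.65
eef_pos: [445.0, 303.6, 205.7]
tcp_rot: [3.141, -0.0, 1.712]
contact_force: [-0.4, 0.4, 0.3]
opening: 0.996
```

>>> {"fn": "servo_tool", "kwargs": {
  "rows": [
    [85,[-37.2,20,0],[0,0,7.35]],
    [85,[-34.4,24.6,0],[0,0,7.35]],
    [85,[-30.9,28.8,0],[0,0,7.35]],
    [85,[-27,32.5,0],[0,0,7.35]],
    [85,[0,0,0],[0,0,0]],
    [85,[0,0,0],[0,0,0]]
  ]
}}

```text
clock: 2.4
eef_pos: [544.7, 169.2, 205.4]
tcp_rot: [-3.141, -0.0, 1.204]
contact_force: [-0.5, 1.0, -0.3]
opening: 0.992
```

Run:
```python
from h import *
s=sense();print(s["clock"],s["eef_pos"],s["tcp_rot"],s["contact_force"])
im=grab_frame("wrist");cv2.imwrite("pics/b.png",cv2.resize(im,(800,600)))
for t in("grip","bar"):
    for b in boxes_of("wrist",t)[:3]:print(t,b["conf"],w("wrist",b["centre"]).round(1),pix("wrist",w("wrist",b["centre"])))
```

```text
2.4 [544.69043638 169.16672912 205.38414678] [-3.14105115e+00 -5.70955919e-05  1.20400152e+00] [-0.48229035  0.97302718 -0.31028108]
grip 0.87 [545.1 174.5   5.1] [252.35267327 160.0548496 ]
grip 0.66 [449.4 370.4   6.7] [111.97309962  30.50160334]
grip 0.6 [683.7 298.9   8.1] [328.34916752  13.45986446]
bar 0.96 [549.2 176.2   5.2] [254.85981313 157.79479189]
bar 0.8 [373.8 173.2   6. ] [132.61450879 206.60998573]
bar 0.76 [685.3 294.2  13.3] [332.1586119  15.9453189]
```

View pics/b.png

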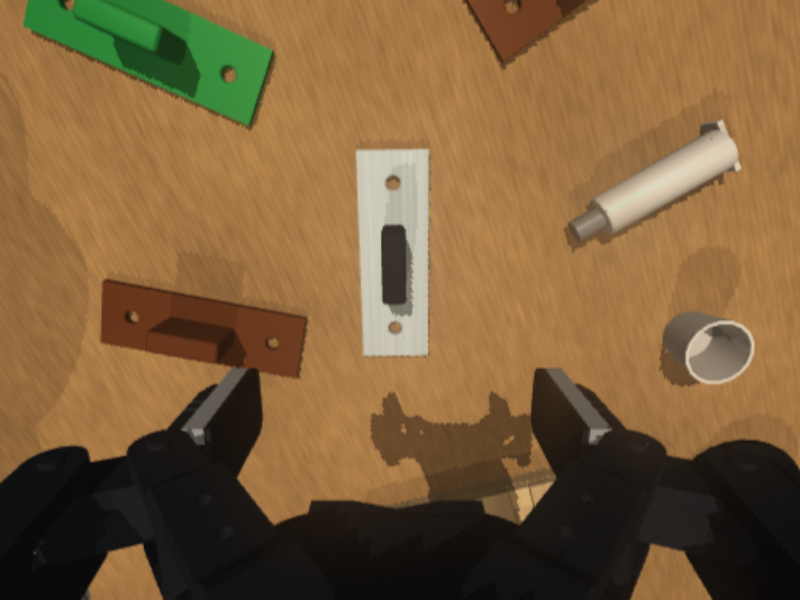

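Run:
```python
from h import *
k=512/800
a,b=[ray("wrist",np.array(q)*k,6) for q in((393,183),(395,327))];print(a,b,(a+b)/2,np.linalg.norm(a-b),np.degrees(np.arctan2(*(a-b)[:2])))
def tri(l):
    A=[]
    for cam,uv in l:
        c=get_calibration(cam);P=np.array(c["intrinsics"])@np.array(c["world_to_cam"])[:3];A+=[uv[0]*k*P[2]-P[0],uv[1]*k*P[2]-P[1]]
    A=np.array(A);return np.linalg.lstsq(A[:,:3],-A[:,3],rcond=None)[0]
print(tri([("top",(307,303)),("wrist",(393,183))]),tri([("top",(388,334)),("wrist",(395,327))]))
print(tri([("scene",(293*800/512,160*800/512)),("wrist",(394,255))]))
print(ray("wrist",np.array((394,265))*k,46),ray("wrist",np.array((394,265))*k,40))
```

```text
[563.29315376 224.69469977   6.        ] [522.0422876  112.52890795   6.        ] [542.66772068 168.61180386   6.        ] 119.51066402156546 20.191851862849237
[563.23074383 224.59491624   1.58778152] [520.15755091 109.45919778  -3.90274595]
[543.63460632 171.90705717  39.72494129]
[543.63559032 170.79101959  46.        ] [543.17523427 169.65683209  40.        ]
```

>>> {"fn": "servo_tool", "kwargs": {
  "rows": [
    [44,[-0.5,-1.7,30],[0,0,-0.7]],
    [44,[0,0,35],[0,0,0]],
    [44,[0,0,35],[0,0,0]],
    [44,[0,0,30],[0,0,0]],
    [44,[0,0,25],[0,0,0]],
    [44,[0,0,20],[0,0,0]],
    [44,[0,0,10],[0,0,0]],
    [44,[0,0,5],[0,0,0]]
  ],
  "force": 30
}}

```text
clock: 3.55
eef_pos: [543.1, 169.6, 15.3]
tcp_rot: [-3.142, 0.0, 1.217]
contact_force: [0.1, -0.1, -0.8]
opening: 0.514
```

>>> {"fn": "servo_tool", "kwargs": {
  "rows": [
    [10,[0,0,0],[0,0,0]],
    [10,[0,0,0],[0,0,0]],
    [10,[0,0,0],[0,0,0]],
    [10,[0,0,0],[0,0,0]],
    [10,[0,0,0],[0,0,0]],
    [10,[0,0,0],[0,0,0]]
  ],
  "force": 40
}}

```text
clock: 4.3
eef_pos: [543.5, 169.4, 16.0]
tcp_rot: [3.141, -0.001, 1.216]
contact_force: [-2.0, 2.2, 5.8]
opening: 0.19
```

>>> {"fn": "servo_tool", "kwargs": {
  "rows": [
    [10,[0,0,-5],[0,0,0]],
    [10,[0,0,-15],[0,0,0]],
    [10,[0,0,-30],[0,0,0]],
    [10,[0,0,-40],[0,0,0]],
    [10,[0,0,-40],[0,0,0]],
    [10,[0,0,-35],[0,0,0]],
    [10,[0,0,-20],[0,0,0]],
    [10,[0,0,0],[0,0,0]]
  ]
}}

```text
clock: 5.3
eef_pos: [544.3, 169.3, 202.7]
tcp_rot: [3.138, -0.002, 1.216]
contact_force: [0.3, 0.4, -1.8]
opening: 0.186
```

Run:
```python
from h import *
s=sense();print(s["contact_force"],s["wrist_torque"],s["opening"],s["eef_pos"])
plan([450,-260,200],85.1,14)
```

```text
[ 0.28773907  0.42478135 -1.84106126] [-0.02282245 -0.00547629  0.02084683] 0.18585402715576213 [544.30392247 169.3267062  202.74768958]
[np.float64(-31.1), np.float64(4.4), np.float64(0.2)] [0, 0, np.float64(-1.1)]
[np.float64(-31.2), np.float64(3.8), np.float64(0.2)] [0, 0, np.float64(-1.1)]
[np.float64(-31.2), np.float64(3.1), np.float64(0.2)] [0, 0, np.float64(-1.1)]
[np.float64(-31.3), np.float64(2.5), np.float64(0.2)] [0, 0, np.float64(-1.1)]
[np.float64(-31.3), np.float64(1.9), np.float64(0.2)] [0, 0, np.float64(-1.1)]
[np.float64(-31.4), np.float64(1.3), np.float64(0.2)] [0, 0, np.float64(-1.1)]
[np.float64(-31.4), np.float64(0.7), np.float64(0.2)] [0, 0, np.float64(-1.1)]
[np.float64(-31.4), np.float64(0.1), np.float64(0.2)] [0, 0, np.float64(-1.1)]
[np.float64(-31.4), np.float64(-0.5), np.float64(0.2)] [0, 0, np.float64(-1.1)]
[np.float64(-31.4), np.float64(-1.1), np.float64(0.2)] [0, 0, np.float64(-1.1)]
[np.float64(-31.4), np.float64(-1.7), np.float64(0.2)] [0, 0, np.float64(-1.1)]
[np.float64(-31.3), np.float64(-2.3), np.float64(0.2)] [0, 0, np.float64(-1.1)]
[np.float64(-31.3), np.float64(-2.9), np.float64(0.2)] [0, 0, np.float64(-1.1)]
[np.float64(-31.2), np.float64(-3.5), np.float64(0.2)] [0, 0, np.float64(-1.1)]
```

>>> {"fn": "servo_tool", "kwargs": {
  "rows": [
    [10,[-15,2,0],[0,0,0]],
    [10,[-31,4,0],[0,0,-1.1]],
    [10,[-31,4,0],[0,0,-1.1]],
    [10,[-31,3,0],[0,0,-1.1]],
    [10,[-31,2.5,0],[0,0,-1.1]],
    [10,[-31,2,0],[0,0,-1.1]],
    [10,[-31,1.5,0],[0,0,-1.1]],
    [10,[-31,0.5,0],[0,0,-1.1]]
  ]
}}

```text
clock: 6.3
eef_pos: [491.2, -59.9, 199.1]
tcp_rot: [-3.139, 0.001, 1.35]
contact_force: [0.6, 0.4, -2.2]
opening: 0.193
```

>>> {"fn": "servo_tool", "kwargs": {
  "rows": [
    [10,[-31,0,0],[0,0,-1.2]],
    [10,[-31,-0.5,0],[0,0,-1.2]],
    [10,[-31,-1,0],[0,0,-1.2]],
    [10,[-31,-2,0],[0,0,-1.2]],
    [10,[-31,-2,0],[0,0,-1.2]],
    [10,[-31,-3,0],[0,0,-1.2]],
    [10,[-15,-3,0],[0,0,-0.5]],
    [10,[-8,-2,0],[0,0,0]]
  ]
}}

```text
clock: 7.3
eef_pos: [444.6, -263.5, 199.2]
tcp_rot: [-3.139, -0.001, 1.483]
contact_force: [0.2, 0.3, -2.5]
opening: 0.193
```

>>> {"fn": "servo_tool", "kwargs": {
  "rows": [
    [10,[0,0,0],[0,0,0]],
    [10,[0,0,0],[0,0,0]]
  ]
}}

```text
clock: 7.55
eef_pos: [446.1, -262.3, 200.2]
tcp_rot: [-3.141, -0.0, 1.485]
contact_force: [0.3, -0.7, -2.5]
opening: 0.187
```

Run:
```python
from h import *
s=sense();print(s["clock"],s["eef_pos"],s["tcp_rot"],s["contact_force"],s["wrist_torque"])
im=grab_frame("wrist");cv2.imwrite("pics/c.png",cv2.resize(im,(800,600)))
for t in("groove","bar","grip"):
    for b in boxes_of("wrist",t)[:1]:print(t,b["conf"],w("wrist",b["centre"]).round(1))
```

```text
7.55 [ 446.10658469 -262.30080113  200.17768536] [-3.14101070e+00 -4.35763835e-04  1.48456999e+00] [ 0.29139732 -0.74423789 -2.52329904] [ 0.01441279 -0.06037334 -0.00788491]
groove 0.86 [ 538.8 -160.9   17.3]
bar 0.9 [ 451.7 -234.9  189.6]
grip 0.93 [ 447.6 -231.1  189.9]
```

View pics/c.png

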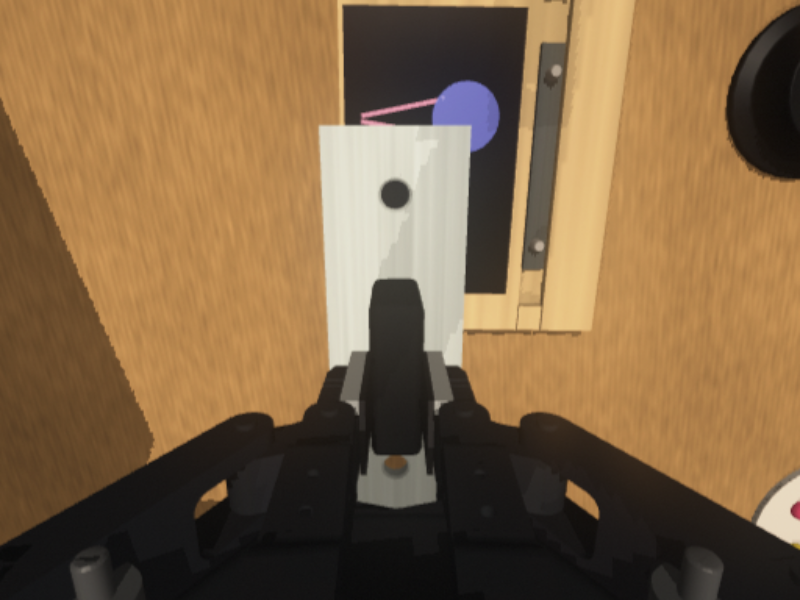

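The wrist view shows the bar square in the fingers, with holes at (396,194) and (396,464). Both pin tips are visible in the groove, at (557,71) and (539,246).

Run:
```python
from h import *
k=512/800
im=cv2.imread("pics/c.png");g=cv2.cvtColor(im,6)
for u,v in((557,71),(539,246)):
    p=g[v-12:v+13,u-12:u+13];m=p>150;ys,xs=np.nonzero(m);print(xs.mean()+u-12,ys.mean()+v-12,m.sum())
R=lambda uv,z:ray("wrist",(np.array(uv)+.5)*k-.5,z)
a,b=R((557,71),29),R((539,246),29);print("pins",a,b,(a+b)/2,np.linalg.norm(a-b),np.degrees(np.arctan2(*(a-b)[:2])))
a,b=R((396,194),190),R((396,464),190);print("holes",a,b,(a+b)/2,np.linalg.norm(a-b),np.degrees(np.arctan2(*(a-b)[:2])))
print(R((592,331),20),R((634,0),20), "edge")
```

```text
561.7745098039215 71.67647058823529 102
545.0818181818182 247.0090909090909 110
pins [ 567.31275102 -139.30210145   29.        ] [ 554.90926468 -258.76236519   29.        ] [ 561.11100785 -199.03223332   29.        ] 120.10246078447186 5.927745306483313
holes [ 451.69134672 -203.75074874  190.        ] [ 441.46451962 -323.45841226  190.        ] [ 446.57793317 -263.6045805   190.        ] 120.14371684206857 4.883018192384716
[ 600.44222461 -333.90346507   20.        ] [621.66889779 -98.39191597  20.        ] edge
```

>>> {"fn": "servo_tool", "kwargs": {
  "rows": [
    [10,[11,18,0],[0,0,0]],
    [10,[11.4,18,5],[0,0,0.3]],
    [10,[11.4,18,20],[0,0,0.3]],
    [10,[11.4,18,30],[0,0,0]],
    [10,[11.4,18,30],[0,0,0]],
    [10,[11.5,18.5,25],[0,0,0]],
    [10,[0,0,20],[0,0,0]],
    [10,[0,0,10],[0,0,0]]
  ]
}}

```text
clock: 8.75
eef_pos: [561.0, -203.9, 59.1]
tcp_rot: [-3.14, -0.001, 1.475]
contact_force: [0.6, -0.1, -2.8]
opening: 0.192
```

>>> {"fn": "servo_tool", "kwargs": {
  "rows": [
    [10,[0,0,5],[0,0,0]],
    [10,[0,0,2],[0,0,0]],
    [10,[0,0,0],[0,0,0]],
    [10,[0,0,0],[0,0,0]]
  ]
}}

```text
clock: 9.25
eef_pos: [561.0, -205.3, 54.1]
tcp_rot: [3.141, 0.0, 1.474]
contact_force: [-0.0, 0.3, -2.4]
opening: 0.192
```

Run:
```python
from h import *
s=sense();print(s["clock"],s["eef_pos"],s["tcp_rot"],s["contact_force"],s["wrist_torque"])
im=grab_frame("scene");c=im[110:250,40:220];cv2.imwrite("pics/d.png",cv2.resize(c,None,fx=4,fy=4,interpolation=2))
```

```text
9.25 [ 560.9606848  -205.31588116   54.11658538] [3.14059506e+00 2.53328078e-04 1.47365705e+00] [-0.03981228  0.28936    -2.3955824 ] [ 0.00843271 -0.00567249 -0.06783524]
```

View pics/d.png

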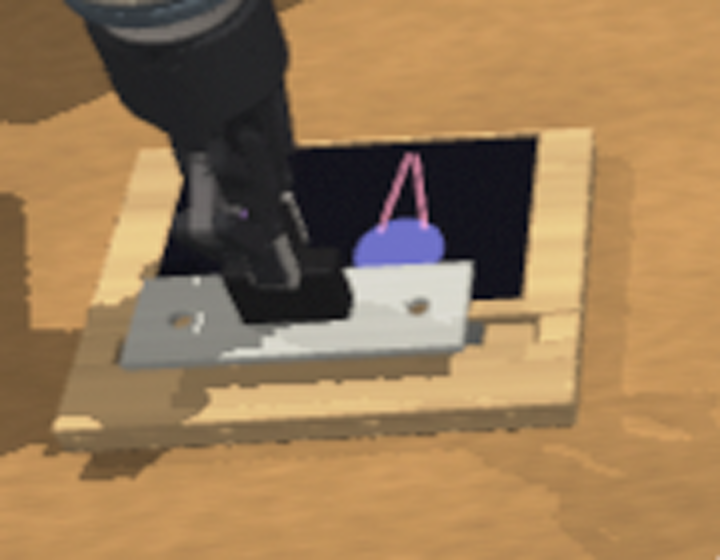

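The bar hovers about 9 mm above the tips, level over the groove. I now feel for the tips.

>>> {"fn": "servo_tool", "kwargs": {
  "rows": [
    [10,[0,0,3],[0,0,0]],
    [10,[0,0,2],[0,0,0]],
    [10,[0,0,1],[0,0,0]],
    [10,[0,0,0],[0,0,0]]
  ]
}}

```text
clock: 9.8
eef_pos: [560.6, -205.0, 47.3]
tcp_rot: [-3.141, -0.0, 1.474]
contact_force: [-0.1, 0.4, -1.8]
opening: 0.187
```

>>> {"fn": "servo_tool", "kwargs": {
  "rows": [
    [10,[0,0,0.7],[0,0,0]],
    [10,[0,0,0.7],[0,0,0]],
    [10,[0,0,0],[0,0,0]]
  ]
}}

```text
clock: 10.18
eef_pos: [560.6, -205.1, 46.1]
tcp_rot: [-3.142, 0.0, 1.474]
contact_force: [-0.1, -0.6, -2.3]
opening: 0.189
```

>>> {"fn": "servo_tool", "kwargs": {
  "rows": [
    [10,[0,0,0.7],[0,0,0]],
    [10,[0,0,0],[0,0,0]]
  ]
}}

```text
clock: 10.42
eef_pos: [560.6, -205.0, 45.3]
tcp_rot: [-3.142, -0.0, 1.474]
contact_force: [-0.6, -0.5, -2.6]
opening: 0.19
```

>>> {"fn": "servo_tool", "kwargs": {
  "rows": [
    [10,[0,0,0.5],[0,0,0]],
    [10,[0,0,0],[0,0,0]]
  ]
}}

```text
clock: 10.68
eef_pos: [560.7, -205.1, 44.9]
tcp_rot: [3.142, -0.0, 1.474]
contact_force: [-0.4, -0.5, -1.5]
opening: 0.189
```

>>> {"fn": "servo_tool", "kwargs": {
  "rows": [
    [10,[0,0,0.4],[0,0,0]],
    [10,[0,0,0],[0,0,0]]
  ]
}}

```text
clock: 10.92
eef_pos: [560.8, -205.1, 44.8]
tcp_rot: [3.141, 0.0, 1.474]
contact_force: [-0.5, 0.7, 3.4]
opening: 0.19
```

Contact at z 44.8 with about 5.5 N. I slide along the groove from here.

>>> {"fn": "servo_tool", "kwargs": {
  "rows": [
    [10,[1,0,0],[0,0,0]],
    [10,[1,0,0],[0,0,0]],
    [10,[1,0,0],[0,0,0]],
    [10,[0,0,0],[0,0,0]]
  ]
}}

```text
clock: 11.42
eef_pos: [561.4, -202.3, 44.8]
tcp_rot: [3.141, 0.0, 1.474]
contact_force: [0.6, -3.6, 6.4]
opening: 0.191
```

>>> {"fn": "servo_tool", "kwargs": {
  "rows": [
    [10,[1,0,0],[0,0,0]],
    [10,[0,0,0],[0,0,0]]
  ]
}}

```text
clock: 11.68
eef_pos: [561.4, -201.2, 44.7]
tcp_rot: [3.141, 0.0, 1.474]
contact_force: [0.5, -4.2, 5.4]
opening: 0.19
```

>>> {"fn": "servo_tool", "kwargs": {
  "rows": [
    [10,[1,0,0],[0,0,0]],
    [10,[0,0,0],[0,0,0]]
  ]
}}

```text
clock: 11.92
eef_pos: [561.4, -200.1, 44.7]
tcp_rot: [3.141, 0.0, 1.474]
contact_force: [1.2, -3.4, 5.0]
opening: 0.19
```

>>> {"fn": "servo_tool", "kwargs": {
  "rows": [
    [10,[1,0,0],[0,0,0]],
    [10,[0,0,0],[0,0,0]]
  ]
}}

```text
clock: 12.18
eef_pos: [560.4, -198.3, 43.8]
tcp_rot: [-3.14, -0.001, 1.474]
contact_force: [-0.5, 0.3, -2.1]
opening: 0.191
```

It dropped in at y≈-198.3: the force vanished and z fell 0.9 mm. I lower it gently.

>>> {"fn": "servo_tool", "kwargs": {
  "rows": [
    [10,[0.4,0,0.5],[0,0,0]],
    [10,[0,0,0.8],[0,0,0]],
    [10,[0,0,0],[0,0,0]]
  ]
}}

```text
clock: 12.55
eef_pos: [561.0, -198.5, 42.8]
tcp_rot: [-3.141, -0.0, 1.474]
contact_force: [-0.0, -1.2, -3.0]
opening: 0.189
```

>>> {"fn": "servo_tool", "kwargs": {
  "rows": [
    [10,[0,0,1],[0,0,0]],
    [10,[0,0,1],[0,0,0]],
    [10,[0,0,0],[0,0,0]]
  ]
}}

```text
clock: 12.92
eef_pos: [561.1, -198.6, 41.1]
tcp_rot: [-3.141, -0.0, 1.474]
contact_force: [-1.5, 0.7, -1.0]
opening: 0.189
```

>>> {"fn": "servo_tool", "kwargs": {
  "rows": [
    [10,[0,0,1],[0,0,0]],
    [10,[0,0,1],[0,0,0]],
    [10,[0,0,0],[0,0,0]]
  ]
}}

```text
clock: 13.3
eef_pos: [561.2, -198.7, 39.1]
tcp_rot: [-3.141, -0.0, 1.474]
contact_force: [-0.0, 0.5, -3.0]
opening: 0.19
```

>>> {"fn": "servo_tool", "kwargs": {
  "rows": [
    [10,[0,0,1],[0,0,0]],
    [10,[0,0,0.8],[0,0,0]],
    [10,[0,0,0],[0,0,0]]
  ]
}}

```text
clock: 13.68
eef_pos: [561.2, -198.7, 37.3]
tcp_rot: [-3.141, -0.0, 1.474]
contact_force: [-0.2, 0.3, -2.0]
opening: 0.193
```

>>> {"fn": "servo_tool", "kwargs": {
  "rows": [
    [10,[0,0,0.7],[0,0,0]],
    [10,[0,0,0],[0,0,0]]
  ]
}}

```text
clock: 13.92
eef_pos: [561.2, -198.7, 36.6]
tcp_rot: [-3.141, -0.0, 1.474]
contact_force: [-1.5, 1.1, -1.9]
opening: 0.189
```

>>> {"fn": "servo_tool", "kwargs": {
  "rows": [
    [10,[0,0,0.5],[0,0,0]],
    [10,[0,0,0],[0,0,0]]
  ]
}}

```text
clock: 14.18
eef_pos: [561.2, -198.6, 36.3]
tcp_rot: [-3.141, -0.0, 1.474]
contact_force: [-0.7, 1.0, 1.0]
opening: 0.192
```

>>> {"fn": "servo_tool", "kwargs": {
  "rows": [
    [10,[0,0,0.3],[0,0,0]],
    [10,[0,0,0],[0,0,0]]
  ]
}}

```text
clock: 14.42
eef_pos: [561.1, -198.6, 36.2]
tcp_rot: [-3.141, -0.0, 1.474]
contact_force: [-3.7, 2.6, 4.6]
opening: 0.182
```

```bash
python3 -c "
from h import *
s=sense();print(s['eef_pos'],s['contact_force'],s['wrist_torque'],s['tcp_rot'])"
```

```text
[ 561.13353512 -198.57635525   36.16134927] [-3.74781289  2.62442636  4.58128527] [ 0.46396552  0.57991223 -0.0105349 ] [-3.14134719e+00 -1.22336499e-04  1.47393701e+00]
```

Seated at about 6 N, 8.6 mm below the tips' ride height. Now I release and retreat.

>>> {"fn": "servo_tool", "kwargs": {
  "rows": [
    [24,[0,0,0],[0,0,0]],
    [32,[0,0,0],[0,0,0]],
    [40,[0,0,0],[0,0,0]],
    [44,[0,0,0],[0,0,0]],
    [44,[0,0,0],[0,0,0]]
  ]
}}

```text
clock: 15.05
eef_pos: [561.3, -198.7, 35.9]
tcp_rot: [3.142, 0.0, 1.474]
contact_force: [-0.1, -0.2, -0.0]
opening: 0.514
```

>>> {"fn": "servo_tool", "kwargs": {
  "rows": [
    [44,[0,0,-5],[0,0,0]],
    [44,[0,0,-10],[0,0,0]],
    [44,[0,0,-20],[0,0,0]],
    [44,[0,0,-30],[0,0,0]],
    [44,[0,0,-40],[0,0,0]],
    [44,[0,0,-40],[0,0,0]],
    [44,[0,0,-25],[0,0,0]],
    [44,[0,0,0],[0,0,0]]
  ]
}}

```text
clock: 16.05
eef_pos: [562.6, -199.2, 208.8]
tcp_rot: [3.137, 0.001, 1.474]
contact_force: [-0.3, 0.4, -0.9]
opening: 0.516
```

Run:
```python
from h import *
s=sense();print(s["clock"],s["eef_pos"],s["contact_force"])
im=grab_frame("wrist");cv2.imwrite("pics/e1.png",im)
c=grab_frame("scene")[110:250,40:220]
cv2.imwrite("pics/e.png",np.hstack([cv2.resize(im,(460,345)),cv2.resize(c,(340,345),interpolation=2)]))
k=cv2.resize(im[60:260,150:370],None,fx=3,fy=3,interpolation=2)
cv2.imwrite("pics/f.png",k[:600])
```

```text
16.05 [ 562.64513661 -199.20465795  208.81584832] [-0.32894658  0.35820376 -0.88254234]
```

View pics/e.png

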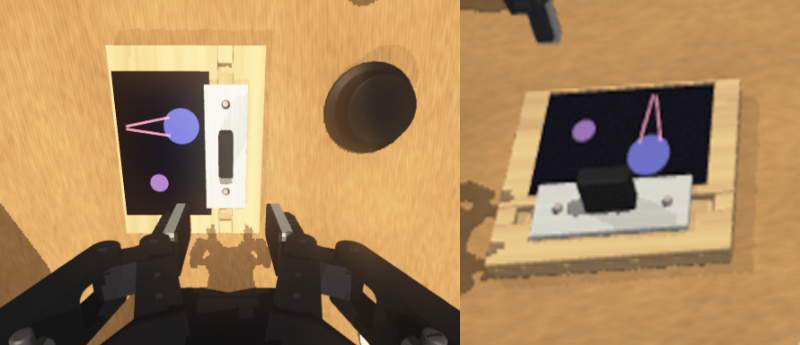

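View pics/f.png

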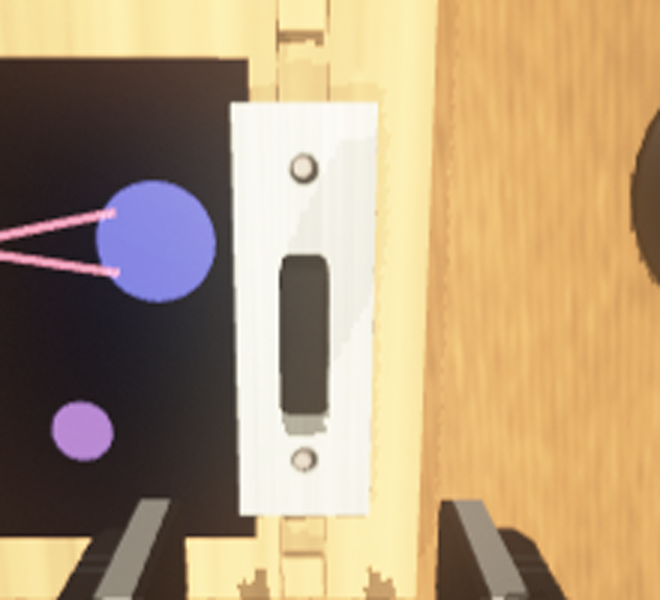

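Both pin tips show through the holes, at (304,168) and (304,460) in the crop. The bar lies flat, the gripper is clear and the lid is undisturbed.

```bash
python3 -c "
from rig import *
print(sign_off())"
```

```text
the job is handed in; nothing more can be done
None
```

The hold-down bar is on both steel pins, lying flush on the board and released. I handed the job in at about 16 s on the robot's clock, against the 61 s limit.

- **Fitting:** I pinched the silver bar by its grip and touched the pin tips about 7 mm off centre with roughly 6 N. I slid it along until the force vanished and the bar dropped about 1 mm. I then lowered it in small steps until it rested on the board at about 7 N.
- **Seating:** It stopped 8.6 mm below the height where it rode on the tips, against 9 mm nominal; the bar settling in the grip may explain the gap.
- **Last pictures:** After release, both pin tips show centred in their holes and the bar lies flat. The gripper is well clear, at about 209 mm height with no contact.
- **Bystanders:** The arm never went near the lid, paint cup or tube. The lid is in the last pictures and looks undisturbed; I did not check the cup and tube again at the end.

One disagreement: the pins' direction came out at 5.9° by sight and the board's edge at 5.2°. I aligned the bar at about 5.5°, and it fitted without binding.

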